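# Weed out the weak pram clip with the tipping clip wheel

## Task

One of the three blanket clips in the clip wheel has a tired spring. Press each clip's lever right down so that its jaw gapes, to feel how stiff it is, working from the clip nearest the robot, then the one opposite the spout, then the farthest; then turn the wheel so that the weak clip stands at the spout, and tip the wheel with its handle so that this clip slides into the coral reject tray. Let the wheel settle back level with the two good clips still in it, and do not shift the cup, elephant, teether or hairbrush.

Things in the scene. Friction and masses are not known exactly. Their poses are not given: they have to be found in the camera images.
- cradle: Wooden cradle fixed to the table, origin under the wheel's axis at table level (z = 0). Its +x axis points level from the wheel towards the spout and the reject tray, its z axis up; its -y side carries the tipping handle and is the one nearest the robot. A base board 12 mm thick runs under everything from x = -105 to 255 mm, y = -95 to 95 mm. It does not move in an episode.
- pan (a joint): Tipping angle of the white pan that carries the wheel (rad): 0 level (start, a firm stop), up to 0.85 with the spout down. The hinge line is parallel to the cradle's y axis, at cradle x = 80 mm, z = 50 mm, and the wheel lies behind it, so the pan falls back level by its own weight, damped, when let go. Pressing down on the wheel does not tip it. Clips slide out of the spout from about 0.4 rad (slippery plastic); 0.75 is sure. The wheel stays put while tipped.
- handle (a point): Centre of the coral ball (22 mm across) at the top of the pan's tipping handle, a 12 mm round steel rod that rises 90 mm from the hinge line at cradle y = -140 mm, leaning 0.35 rad away from the spout when level. Level: cradle x = 49 mm, z = 135 mm. Pushing the rod or ball towards the spout (cradle +x) tips the pan; it takes about 6 N. Moves with the pan.
- wheel (a joint): Turn of the mint clip wheel in the pan (rad), 0 at the start, counter-clockwise from above positive; stiff enough to stay where it is left (about 1 N at a peg), no stops within one turn either way. The wheel has four equal quarter compartments; at 0 their centres lie at 0 (the spout; empty), 90, 180 and -90 degrees from the cradle's +x axis.
- wheel_top (a point): Centre of the wheel's floor (70 mm above the table when level). Floor radius 88 mm; hub 24 mm across and 24 mm high; four dividers 15 mm high and 4 mm thick, at 45 degrees to the spout direction at wheel 0; around it a fixed white rim 15 mm high above the floor, inner radius 91 mm, open only at the spout (38 degrees to each side). Beyond the opening a chute with side walls ends at cradle x = 125 mm.
- tray (a point): Centre of the coral reject tray's floor (15 mm above the table), fixed on the cradle's base under the end of the chute; inside 143 mm (along cradle x, 106 to 249 mm) by 138 mm, walls up to 46 mm above the table (28 mm on the chute's side).
- peg_0 (a point): Top centre of upright wooden peg 0 on the wheel: 10 mm across, its top 48 mm above the wheel's floor (118 mm above the table), 75 mm from the wheel's axis, at the end of a divider, 45 degrees counter-clockwise from the cradle's +x axis at wheel 0. For turning the wheel by pushing the peg sideways round the axis. Turns with the wheel.
- peg_1 (a point): Top centre of upright wooden peg 1 on the wheel: 10 mm across, its top 48 mm above the wheel's floor (118 mm above the table), 75 mm from the wheel's axis, at the end of a divider, 135 degrees counter-clockwise from the cradle's +x axis at wheel 0. For turning the wheel by pushing the peg sideways round the axis. Turns with the wheel.
- peg_2 (a point): Top centre of upright wooden peg 2 on the wheel: 10 mm across, its top 48 mm above the wheel's floor (118 mm above the table), 75 mm from the wheel's axis, at the end of a divider, 225 degrees counter-clockwise from the cradle's +x axis at wheel 0. For turning the wheel by pushing the peg sideways round the axis. Turns with the wheel.
- peg_3 (a point): Top centre of upright wooden peg 3 on the wheel: 10 mm across, its top 48 mm above the wheel's floor (118 mm above the table), 75 mm from the wheel's axis, at the end of a divider, 315 degrees counter-clockwise from the cradle's +x axis at wheel 0. For turning the wheel by pushing the peg sideways round the axis. Turns with the wheel.
- clip_a_mid (a point): Spring clip a: loose round pram-blanket clip, cream base disc 48 mm across and 7 mm thick lying in a wheel compartment, with a blue hinged lever and jaw on top, 29 mm high over all, about 40 g. The three clips look alike; exactly one of them, in any place, has a weak spring. This point is on the disc's axis, 12 mm above its underside; its own +x points from the hinge to the jaw, -x to the raised tail of the lever; z up.
- clip_a_tail (a point): Top of the raised tail end of clip a's lever, a rounded edge 20 mm wide along the clip's y, 18 mm from the disc's axis and 29 mm above the disc's underside at rest. Pressing it straight down squeezes the clip: it sinks 9 mm (and moves 4 mm outwards) to the full opening of the jaw, where it stops hard. Moves with the lever.
- jaw_a (a joint): Jaw opening of clip a (rad): 0 shut (spring preloaded), 0.45 fully open. Good spring: about 6 N on the tail to start it and 11 N at full opening; weak spring: about 1.5 N to start and 2.5 N at full opening.
- clip_b_mid (a point): Spring clip b: loose round pram-blanket clip, cream base disc 48 mm across and 7 mm thick lying in a wheel compartment, with a blue hinged lever and jaw on top, 29 mm high over all, about 40 g. The three clips look alike; exactly one of them, in any place, has a weak spring. This point is on the disc's axis, 12 mm above its underside; its own +x points from the hinge to the jaw, -x to the raised tail of the lever; z up.
- clip_b_tail (a point): Top of the raised tail end of clip b's lever, a rounded edge 20 mm wide along the clip's y, 18 mm from the disc's axis and 29 mm above the disc's underside at rest. Pressing it straight down squeezes the clip: it sinks 9 mm (and moves 4 mm outwards) to the full opening of the jaw, where it stops hard. Moves with the lever.
- jaw_b (a joint): Jaw opening of clip b (rad): 0 shut (spring preloaded), 0.45 fully open. Good spring: about 6 N on the tail to start it and 11 N at full opening; weak spring: about 1.5 N to start and 2.5 N at full opening.
- clip_c_mid (a point): Spring clip c: loose round pram-blanket clip, cream base disc 48 mm across and 7 mm thick lying in a wheel compartment, with a blue hinged lever and jaw on top, 29 mm high over all, about 40 g. The three clips look alike; exactly one of them, in any place, has a weak spring. This point is on the disc's axis, 12 mm above its underside; its own +x points from the hinge to the jaw, -x to the raised tail of the lever; z up.
- clip_c_tail (a point): Top of the raised tail end of clip c's lever, a rounded edge 20 mm wide along the clip's y, 18 mm from the disc's axis and 29 mm above the disc's underside at rest. Pressing it straight down squeezes the clip: it sinks 9 mm (and moves 4 mm outwards) to the full opening of the jaw, where it stops hard. Moves with the lever.
- jaw_c (a joint): Jaw opening of clip c (rad): 0 shut (spring preloaded), 0.45 fully open. Good spring: about 6 N on the tail to start it and 11 N at full opening; weak spring: about 1.5 N to start and 2.5 N at full opening.
- cup_mid (a point): Closed sippy cup, loose bystander, 74 mm across, 112 mm high plus a mouthpiece to 136 mm; point half-way up.
- elephant_mid (a point): Ceramic elephant figurine, loose, fragile bystander, about 110 mm long, 60 wide, 82 high; point 40 mm above the table.
- teether_mid (a point): Hard silicone teether ring, loose bystander, 68 mm across, 12 mm thick; point at its centre.
- hairbrush_mid (a point): Steel baby hairbrush, loose bystander, 170 mm long, 40 wide, 22 high, head towards its +x; point 11 mm up, near its middle.
There are look-alikes about, which are no part of the job. What is shaped like the part that bears clip_c_mid but green is not meant. Leave any orange look-alike of the part that bears clip_b_mid alone.

How it is judged:
By the outcome, as a careful person would: the job done as asked, in the order asked, and still so for the second after the job is handed in, with the robot touching nothing.
It also fails if it takes over 72 s, if anything falls off the work surface, if the arm or the gripper's body presses on something with over 40 N, if the wrist force passes 120 N, or if a joint passes its speed limit or range.

## Robot

A 6-joint arm with a two-finger parallel gripper is mounted at the origin on the work surface. World frame = base frame: x ahead of the robot, y to its left, z up, the work surface at z = 0. Lengths are in mm, angles in rad, forces in N, time in s.
With the tool pointing down it reaches from about 350 to 975 mm from the base axis. Payload 17.4 kg.
Tool frame: the origin (TCP) lies on the centre line of the jaws, within the pads' length; the fingertips stand 14 mm ahead of it and the grasp point (between the pads) lies 5 mm behind it; x points along the fingers, y is the direction in which the jaws open and shut, and the axes are right-handed (so a half turn about x gives the same grasp; the last joint's range is limited). The gripper opens to 85 mm and grips with 20 to 120 N. Pads are 22 mm wide; open, the fingers measure 114 mm over their backs; the gripper's body (76 mm by 85 mm) begins 54 mm behind the grasp point. The pads swing forward as they close: fully open they stand 13 mm farther back than shut.
Start: joints at [1.159, 0.116, 1.442, -0, 1.584, -0.038], TCP at [246.488, 628.392, 245.303] pointing down, gripper open.
Joint ranges: [-2.83, 2.83], [-0.83, 2.19], [0.07, 2.5], [-1.14, 4.28], [0.01, 3], [-2.97, 2.97]. Speed limits (rad/s): [1.89, 1.89, 2.22, 3.14, 3.14, 3.14].

## Interface

Orientations are given as a 3x3 rotation matrix whose columns are the frame's x, y, z axes.
In Python, from bench import manip, solver, optics gives the robot as it stands. Calls block until the motion is done:
- manip.move_ptp(position, orientation): joint-space move of the TCP to a pose.
- manip.servo_line(position, ori=None, rate=150, f_stop=None): straight line of the TCP; ori=None keeps the orientation; rate is the mean speed in mm/s. With f_stop (N) it stops when the force on the tool has changed by that much, and returns True; else False.
- manip.move_j(angles): joint-space move.
- manip.grip(opening): finger opening in mm; the grip force is fixed at half the most; returns when the fingers have stopped.
- manip.hold(seconds).
- solver.solve_ik(position, orientation): joint angles nearest the present ones, or None.
- manip.read_state(): the state.
- optics.capture(name): name is "scene" or "top"; returns the picture (384x512x3 uint8, red, green, blue); there is no depth.
- optics.camera_model(name): a dict with "fov_y" (degrees; the focal length in pixels is half the picture's height over the tangent of half this angle, whatever the lens; pixels are square), "cx", "cy" (the principal point, pixels), "distortion" ([k1, k2, p1, p2, k3] as OpenCV has them; the pictures are not rectified), "origin" and "rotation" of the camera in the world. Camera axes: x right, y up, looking along -z (the intrinsics and any distortion apply to the point x, -y, -z); pixel columns grow to the right and rows downward; lengths in mm; the calibration is good to about 2 mm. A picture is of the moment at which its call begins. camera_model takes no time and is no camera call.
A pose or a line that the arm cannot do raises manip.PlanningError and nothing moves.
- manip.close_job(): hands the job in, once; it reports no verdict.
The state is a dict: "clock": time; "joints": joint angles; "joint_velocities": joint speeds; "tau": joint torques, N m; "position": TCP position; "tcp_rot": TCP orientation; "ft_force": force on the tool from outside, world axes, zero at the start; "ft_torque": the same for the moment, N m; "grip_width": finger opening in mm.
Only numpy, scipy, OpenCV 4.12 (cv2) and the standard library are available. Lean on these libraries where they do the work, as an engineer would, in place of code of your own. Each camera call takes 0.05 s, during which the arm holds its last target.

## Working session

There is one attempt and no reset: what is moved stays moved. The work goes in short steps, each a Python script; the robot and the scene stay as the last script left them, time stands still between calls to the robot, and variables do not carry over. Pictures are saved under pics/ and viewed, and the job is handed in when it is done.

```bash
ls; mkdir -p pics
python3 - <<'E'
from bench import manip, solver, optics
import cv2
for n in ("scene","top"):
    im=optics.capture(n); cv2.imwrite(f"pics/{n}0.png",cv2.cvtColor(im,cv2.COLOR_RGB2BGR))
    print(n,optics.camera_model(n))
s=manip.read_state(); print(s["clock"],s["tcp_rot"],s["ft_force"],s["grip_width"])
E
```

```text
pics
scene {'fov_y': 46.81273100312144, 'cx': 258.93896653377635, 'cy': 192.35997977032656, 'distortion': array([-0.1569213,  0.       ,  0.       ,  0.       ,  0.       ]), 'origin': array([1457.51743532,  675.12224099,  932.56099599]), 'rotation': array([[-0.59584409, -0.47054286,  0.65081429],
       [ 0.80304598, -0.33967582,  0.48962995],
       [-0.009326  ,  0.81437691,  0.58026138]])}
top {'fov_y': 52.36494382085028, 'cx': 255.03808673533996, 'cy': 193.71217068655957, 'distortion': array([0.0365891, 0.       , 0.       , 0.       , 0.       ]), 'origin': array([ 309.55159213,   -9.38377554, 1334.65593049]), 'rotation': array([[-0.05902915,  0.97398848, -0.21877385],
       [-0.99824711, -0.05665543,  0.01711327],
       [ 0.0042734 ,  0.21940055,  0.97562551]])}
0.1 [[-4.08029893e-04  3.65178239e-01  9.30937531e-01]
 [-1.02655277e-03  9.30936965e-01 -3.65178467e-01]
 [-9.99999390e-01 -1.10466023e-03 -4.97537893e-06]] [ 0.38432796 -0.13916377 -0.25729675] 85.52355502088078
```

View pics/scene0.png

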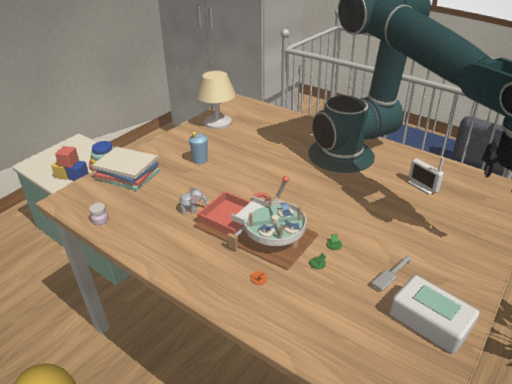

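View pics/top0.png

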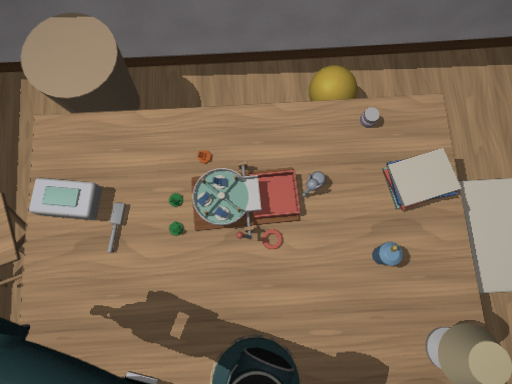

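Run:
```python
import cv2
a=cv2.imread("pics/top0.png")[140:265,155:335]
cv2.imwrite("pics/top0z.png",cv2.resize(a,None,fx=4.4,fy=4.4,interpolation=cv2.INTER_CUBIC))
a=cv2.imread("pics/scene0.png")[165:290,175:355]
cv2.imwrite("pics/scene0z.png",cv2.resize(a,None,fx=4.4,fy=4.4,interpolation=cv2.INTER_CUBIC))
```

```text
(no output)
```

View pics/top0z.png

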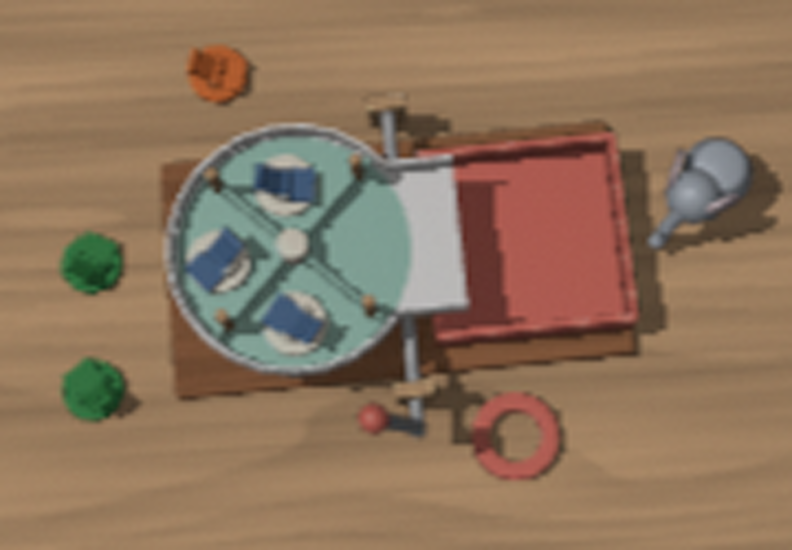

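View pics/scene0z.png

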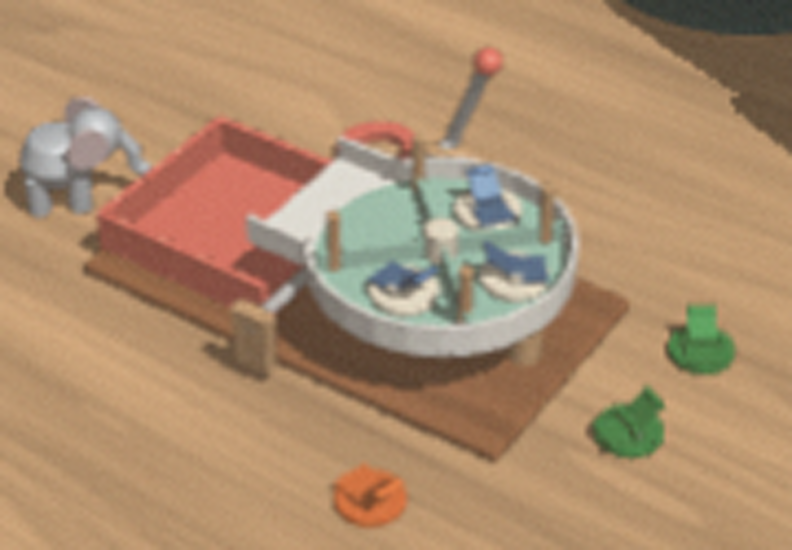

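```bash
cat > h.py <<'E'
import numpy as np, cv2
from bench import manip, solver, optics
def proj(name,P):
    m=optics.camera_model(name); R=m["rotation"]; o=m["origin"]
    f=192/np.tan(np.radians(m["fov_y"]/2))
    Pc=(np.atleast_2d(P)-o)@R; Pc=Pc*np.array([1,-1,-1])
    K=np.array([[f,0,m["cx"]],[0,f,m["cy"]],[0,0,1]])
    return cv2.projectPoints(Pc.astype(float),np.zeros(3),np.zeros(3),K,np.array(m["distortion"]))[0][:,0]
def unz(p,ox,oy,s=4.4): return (np.array(p,float)+.5)/s-.5+np.array([ox,oy])
def c2w(c,P):
    P=np.atleast_2d(P); ca,sa=np.cos(c[2]),np.sin(c[2])
    return np.c_[c[0]+ca*P[:,0]-sa*P[:,1], c[1]+sa*P[:,0]+ca*P[:,1], P[:,2]]
E
cat > fit.py <<'E'
from h import *
from scipy.optimize import least_squares
pegs=[[75*np.cos(np.radians(a)),75*np.sin(np.radians(a)),118] for a in (45,135,225,315)]
M=np.array(pegs+[[49,-140,135],[0,0,94]])
T=unz([[356,158],[211,175],[223,317],[370,298],[374,418],[292,241]],155,140)
S=unz([[334,213],[466,268],[547,192],[419,146],[488,61],[441,226]],175,165)
def res(c): 
    W=c2w(c,M); return np.r_[(proj("top",W)-T).ravel(),(proj("scene",W)-S).ravel()]
r=least_squares(res,[550,50,-1.5],loss="soft_l1")
print(r.x, np.round(res(r.x).reshape(-1,2),1))
def wh(n,D): 
    k=[0,1] if n=="top" else [0,1]
    pass
np.save("cradle.npy",r.x)
for n,D in(("top",T),("scene",S)):
    q=least_squares(lambda c:(proj(n,c2w(c,M))-D).ravel(),r.x).x; print(n,q)
E
python3 fit.py
python3 - <<'E'
import cv2
a=cv2.imread("pics/top0.png")[164:230,188:258]
cv2.imwrite("pics/top0y.png",cv2.resize(a,None,fx=9,fy=9,interpolation=cv2.INTER_CUBIC)[:600])
a=cv2.imread("pics/scene0.png")[198:248,240:310]
cv2.imwrite("pics/scene0y.png",cv2.resize(a,None,fx=11,fy=11,interpolation=cv2.INTER_CUBIC))
E
```

```text
[589.84798817  80.40043639  -1.52510564] [[-0.4  0.3]
 [-0.3 -0.3]
 [-0.5 -0.3]
 [-0.4  0.6]
 [-0.2  0.1]
 [-0.2  0.6]
 [-0.5  0.2]
 [-0.2  0.2]
 [-0.1 -1.3]
 [-0.5 -2.1]
 [-0.5  0.2]
 [-0.3  0.4]]
top [590.3292838   79.46504169  -1.52022478]
scene [590.78415329  82.1513931   -1.5327997 ]
```

View pics/top0y.png

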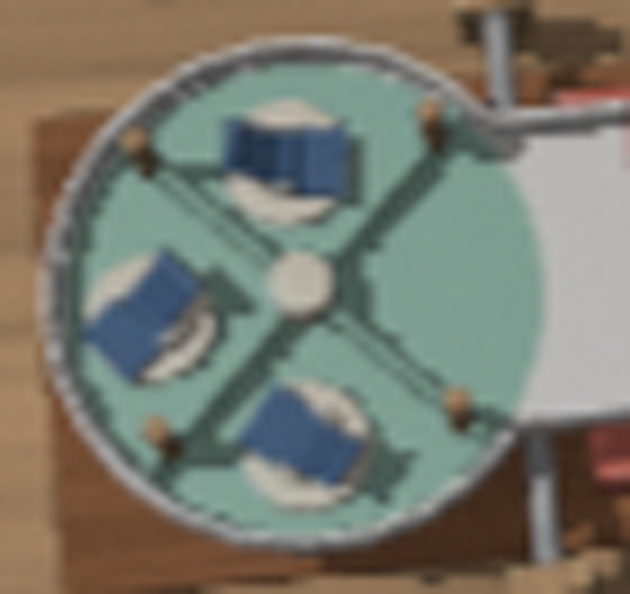

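View pics/scene0y.png

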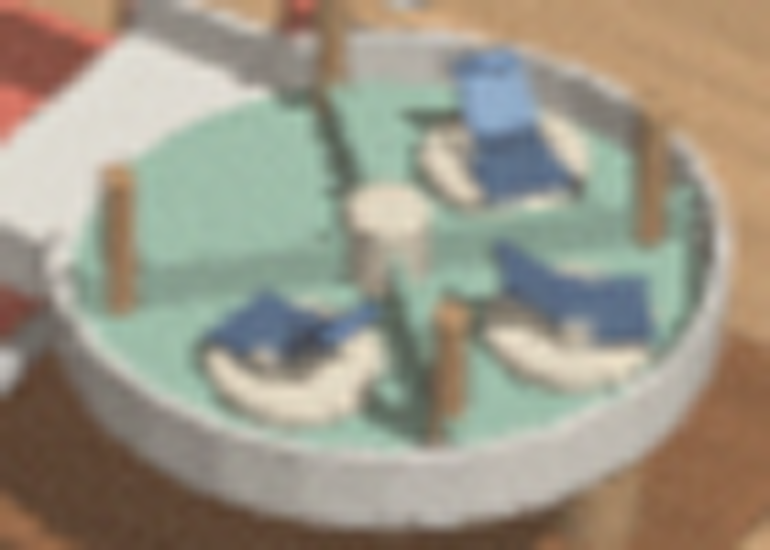

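```bash
cat > fit2.py <<'E'
from h import *
from scipy.optimize import least_squares
pegs=[[75*np.cos(np.radians(a)),75*np.sin(np.radians(a)),118] for a in (45,135,225,315)]
M=np.array(pegs+[[49,-140,135],[0,0,94]])
T=unz([[356,158],[211,175],[223,317],[370,298],[374,418],[292,241]],155,140)
S=unz([[334,213],[466,268],[547,192],[419,146],[488,61],[441,226]],175,165)
k=np.ones(6,bool);k[[2,3]]=False
r=least_squares(lambda c:np.r_[(proj("top",c2w(c,M))-T).ravel(),(proj("scene",c2w(c,M))-S)[k].ravel()],[590,80,-1.5])
c=r.x; print(c,np.round(r.fun.reshape(-1,2),1)); np.save("cradle.npy",c)
# per-camera pixel bias
bt=-r.fun.reshape(-1,2)[:6].mean(0); bs=-r.fun.reshape(-1,2)[6:].mean(0)
print("bias",bt,bs)
tails={"near":([[368,437],[345,487]],[[455,58],[525,60]],[305,443]),
"opp":([[165,250],[207,290]],[[497,245]],[152,318]),
"far":([[230,117],[225,175]],[[382,308]],[288,162])}
out={}
for n,(t,s,d) in tails.items():
    t=unz(t,188,164,9); s=unz(s,240,198,11); d=unz([d],188,164,9)
    def model(p):
        R=lambda q:c2w([p[0],p[1],p[2]],q)
        return R
    def res(p):
        R=model(p)
        e=(proj("top",R([[-18,-10,99],[-18,10,99]])[:]).mean(0)+bt-t.mean(0))
        dc=(proj("top",R([[0,0,75]]))[0]+bt-d[0])
        tp=proj("top",R([[-18,-10,99],[-18,10,99]])); 
        dv=np.sign(np.dot(tp[1]-tp[0],t[1]-t[0]))*(tp[1]-tp[0])-(t[1]-t[0])
        if len(s)==2: se=proj("scene",R([[-18,0,99]]))[0]+bs-s.mean(0)
        else:
            q=proj("scene",R([[-18,-10,99],[-18,10,99]]))+bs-s[0]; se=q[np.argmin((q**2).sum(1))]
        return np.r_[e,dc,dv*.5,se]
    best=min((least_squares(res,[c2w(c,[[55*np.cos(b),55*np.sin(b),0]])[0][0],c2w(c,[[55*np.cos(b),55*np.sin(b),0]])[0][1],y]) for b in [{"near":-1.57,"opp":3.14,"far":1.57}[n]] for y in np.arange(0,6.3,.5)),key=lambda r:r.cost)
    p=best.x; print(n,p,np.round(best.fun,2)); 
    tail=c2w(p,[[-18,0,99]])[0]; print("  tail",tail)
    ca,sa=np.cos(c[2]),np.sin(c[2]); 
    for q in (p,tail):
        dx=q[:2]-c[:2]; print("   cradle",dx@[ca,sa],dx@[-sa,ca])
    out[n]=p
np.save("clips.npy",np.array([out[k] for k in("near","opp","far")]))
def draw(name,src,box,z,b):
    im=cv2.imread(src)[box[1]:box[3],box[0]:box[2]]; im=cv2.resize(im,None,fx=z,fy=z,interpolation=cv2.INTER_CUBIC)
    f=lambda P:((proj(name,P)+b-[box[0],box[1]]+.5)*z-.5).astype(np.int32)
    th=np.linspace(0,6.28,40)
    for p in out.values():
        for zz in(70,77): cv2.polylines(im,[f(c2w(p,np.c_[24*np.cos(th),24*np.sin(th),0*th+zz]))],True,(0,255,255),1)
        cv2.polylines(im,[f(c2w(p,[[-18,-10,99],[-18,10,99],[0,10,86],[0,-10,86]]))],True,(0,0,255),1)
    for zz in(70,85): cv2.polylines(im,[f(c2w(c,np.c_[91*np.cos(th),91*np.sin(th),0*th+zz]))],True,(255,0,255),1)
    for a in(45,135,225,315):
        u=np.array([np.cos(np.radians(a)),np.sin(np.radians(a))])*75
        cv2.polylines(im,[f(c2w(c,[[*u,70],[*u,118]]))],False,(0,0,0),1)
    cv2.imwrite(f"pics/ov_{name}.png",im)
draw("top","pics/top0.png",(188,164,258,230),9,bt); draw("scene","pics/scene0.png",(240,190,310,248),10,bs)
E
python3 fit2.py
```

```text
[589.59044201  80.03564705  -1.52285209] [[-0.3  0.3]
 [-0.2 -0.2]
 [-0.3 -0.2]
 [-0.3  0.7]
 [ 0.1  0.2]
 [-0.1  0.7]
 [-0.6  0.1]
 [-0.1  0.1]
 [-0.7  0.1]
 [-0.4  0.3]]
bias [ 0.19102362 -0.24820258] [ 0.43798558 -0.16742889]
near [532.39774702  81.30565629   1.00635457] [-1.05 -0.28  0.4   0.42 -0.28 -0.08 -0.59 -0.47]
  tail [522.76875064  66.09768375  99.        ]
   cradle -4.0095595229461996 -57.06610829935822
   cradle 10.719459430147522 -67.41289527307164Traceback (most recent call last):
  File "fit2.py", line 32, in <module>
    best=min((least_squares(res,[c2w(c,[[55*np.cos(b),55*np.sin(b),0]])[0][0],c2w(c,[[55*np.cos(b),55*np.sin(b),0]])[0][1],y]) for b in [{"near":-1.57,"opp":3.14,"far":1.57}[n]] for y in np.arange(0,6.3,.5)),key=lambda r:r.cost)
  File "fit2.py", line 32, in <genexpr>
    best=min((least_squares(res,[c2w(c,[[55*np.cos(b),55*np.sin(b),0]])[0][0],c2w(c,[[55*np.cos(b),55*np.sin(b),0]])[0][1],y]) for b in [{"near":-1.57,"opp":3.14,"far":1.57}[n]] for y in np.arange(0,6.3,.5)),key=lambda r:r.cost)
              ~~~~~~~~~~~~~^^^^^^^^^^^^^^^^^^^^^^^^^^^^^^^^
[... 1100 characters left out ...]
                 mf)
                             ^^^
    df = [f_eval - f0 for f_eval in f_evals]
                                    ^^^^^^^
    f = np.atleast_1d(self.fun(x, *self.args, **self.kwargs))
                      ~~~~~~~~^^^^^^^^^^^^^^^^^^^^^^^^^^^^^^
    return np.atleast_1d(self.fun(x))
                         ~~~~~~~~^^^
    return self.f(x, *self.args, **self.kwargs)
           ~~~~~~^^^^^^^^^^^^^^^^^^^^^^^^^^^^^^
  File "fit2.py", line 25, in res
    dc=(proj("top",R([[0,0,75]]))[0]+bt-d[0])
        ~~~~^^^^^^^^^^^^^^^^^^^^^
  File "h.py", line 4, in proj
    m=optics.camera_model(name); R=m["rotation"]; o=m["origin"]
ValueError: time passes only in moves, steps and waits
```

```bash
python3 - <<'E'
from bench import optics
import pickle
pickle.dump({n:optics.camera_model(n) for n in("top","scene")},open("cam.pkl","wb"))
s=open("h.py").read().replace('m=optics.camera_model(name);','m=CAM[name];').replace("def proj","import pickle\nCAM=pickle.load(open('cam.pkl','rb'))\ndef proj",1)
open("h.py","w").write(s)
E
python3 fit2.py 2>&1 | tail -20
```

```text
[-0.3  0.7]
 [ 0.1  0.2]
 [-0.1  0.7]
 [-0.6  0.1]
 [-0.1  0.1]
 [-0.7  0.1]
 [-0.4  0.3]]
bias [ 0.19102362 -0.24820258] [ 0.43798558 -0.16742889]
near [532.39774702  81.30565629   1.00635457] [-1.05 -0.28  0.4   0.42 -0.28 -0.08 -0.59 -0.47]
  tail [522.76875064  66.09768375  99.        ]
   cradle -4.0095595229461996 -57.06610829935822
   cradle 10.719459430147522 -67.41289527307164
opp [583.94050581 135.63263381   2.33216142] [-0.51 -0.33  0.26 -0.16 -0.13 -0.17  0.09 -0.76]
  tail [596.3588907  122.60252572  99.        ]
   cradle -55.803878100184505 -2.978909876152968
   cradle -42.19358107335505 8.80072572268781
far [638.82013222  86.43877222   4.58062691] [ 0.05 -0.23 -0.55  0.21 -0.02 -0.27 -0.33 -0.44]
  tail [641.18499275 104.28274696  99.        ]
   cradle -4.036391570213243 49.47999548520747
   cradle -21.74652372049661 52.69732655606405
```

View pics/ov_top.png

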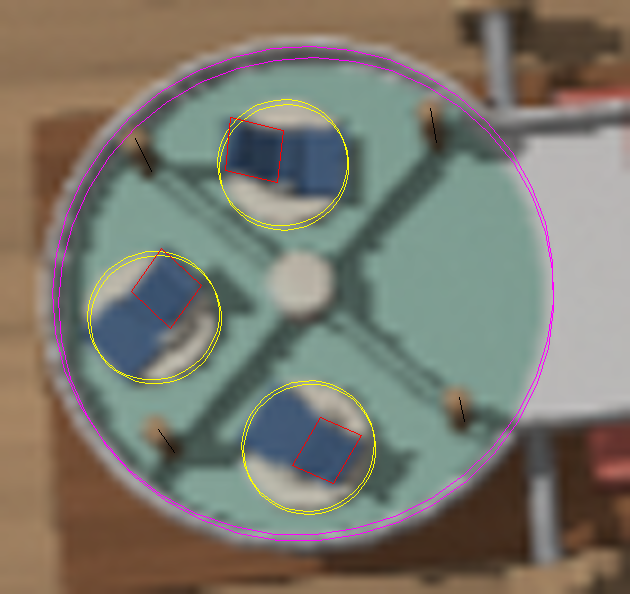

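View pics/ov_scene.png

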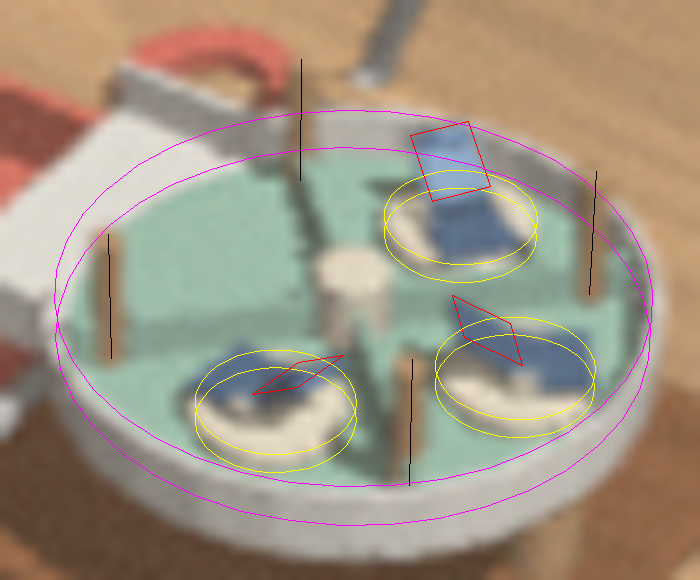

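```bash
cat >> h.py <<'E'
R0=np.array([[0,1,0],[0,0,-1],[-1,0,0]],float)
def F(): return np.round(np.array(manip.read_state()["ft_force"]),2)
def st():
    s=manip.read_state(); print("t",round(s["clock"],2),"pos",np.round(s["position"],1),"F",np.round(s["ft_force"],2),"g",round(s["grip_width"],1))
E
cat > press.py <<'E'
from h import *
import sys
def press(i):
    p=np.load("clips.npy")[i]; t=c2w(p,[[-20,0,99]])[0]
    x,y=t[:2]
    cur=manip.read_state()["position"]
    if cur[2]>170: manip.move_ptp([x,y,165],R0)
    else: manip.servo_line([x,y,150],rate=200)
    manip.servo_line([x,y,14+104],rate=120,f_stop=15)
    manip.hold(.2); f0=np.array(manip.read_state()["ft_force"]); print("target",t[:2]); st()
    for z in (99,97,95,93,91,89,87):
        hit=manip.servo_line([x,y,14+z],rate=20,f_stop=14)
        manip.hold(.1); s=manip.read_state(); print(z,hit,round(s["position"][2]-14,2),np.round(np.array(s["ft_force"])-f0,2))
        if s["ft_force"][2]-f0[2]>16: break
E
python3 - <<'E'
from h import *
for i in range(3):
    t=c2w(np.load("clips.npy")[i],[[-20,0,99]])[0]
    print(solver.solve_ik([t[0],t[1],165],R0), solver.solve_ik([t[0],t[1],103],R0))
E
```

```text
[ 7.43069296e-02 -1.80538757e-01  1.86154087e+00 -4.44089210e-16
  1.46059054e+00  7.43069296e-02] [ 7.43069296e-02 -1.36883907e-01  1.92681937e+00 -4.44089210e-16
  1.35165720e+00  7.43069296e-02]
[ 1.58156499e-01  7.95035249e-03  1.68534369e+00 -4.44089210e-16
  1.44829861e+00  1.58156499e-01] [ 1.58156499e-01  4.99710246e-02  1.74631135e+00 -4.44089210e-16
  1.34531028e+00  1.58156499e-01]
[ 1.24944535e-01  9.46811308e-02  1.59523909e+00 -4.44089210e-16
  1.45167243e+00  1.24944535e-01] [ 1.24944535e-01  1.35192022e-01  1.65492290e+00 -4.44089210e-16
  1.35147773e+00  1.24944535e-01]
```

The clips meant are the three blue-levered ones in the wheel. In the top picture the near one is at (222,213), the one opposite the spout at (205,199) and the far one at (220,182). The two green look-alikes at (176,200) and (176,229) and the orange one at (204,157) lie loose on the table and stay untouched. The enlarged crops confirm this, so I'm pressing the near clip first.

Run:
```python
from press import *
manip.grip(0); st()
press(0)
im=optics.capture("scene"); cv2.imwrite("pics/p0.png",cv2.cvtColor(cv2.resize(im[165:290,175:355],None,fx=4.4,fy=4.4,interpolation=cv2.INTER_CUBIC),cv2.COLOR_RGB2BGR))
st()
```

```text
t 0.87 pos [246.5 628.4 245.3] F [-0.25 -0.33  0.8 ] g -0.1
target [521.69886215  64.40790902]
t 3.87 pos [522.1  64.5 118.9] F [ 0.8   0.09 -0.42] g 0.1
99 False 98.97 [-0.16 -0.34  1.3 ]
97 False 97.65 [-2.66  1.    7.98]
95 False 95.82 [-2.5  -0.99  9.4 ]
93 False 93.88 [-3.05 -0.48  9.76]
91 False 91.94 [-3.15 -0.65 11.07]
89 False 90.01 [-3.6  -0.64 11.32]
87 False 88.94 [-5.8  -1.45 19.86]
t 6.52 pos [522.4  64.4 102.9] F [-4.84 -1.13 18.36] g 0.0
```

View pics/p0.png

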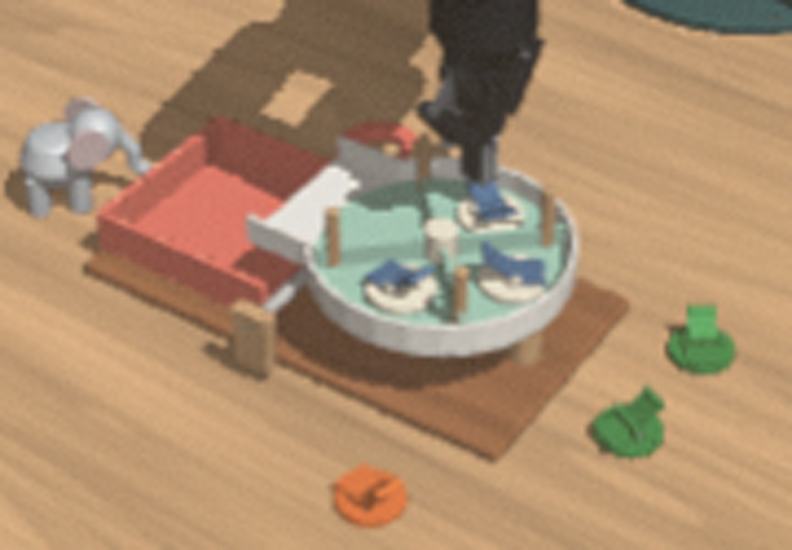

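The finger is on the near clip's tail and the jaw is open. The force rises from about 8 N to 11 N and then hits a hard stop, so this spring is good. Now the clip opposite the spout.

Run:
```python
from press import *
p=manip.read_state()["position"]; manip.servo_line([p[0],p[1],150],rate=120)
press(1)
im=optics.capture("scene"); cv2.imwrite("pics/p1.png",cv2.cvtColor(cv2.resize(im[165:290,175:355],None,fx=4.4,fy=4.4,interpolation=cv2.INTER_CUBIC),cv2.COLOR_RGB2BGR))
st()
```

```text
target [597.73871124 121.15473593]
t 8.32 pos [598.  121.1 118.9] F [-0.47 -0.46  0.45] g 0.1
99 False 98.98 [0.3  1.38 0.74]
97 False 97.73 [-0.34 -1.11  6.12]
95 False 96.07 [ 0.64 -1.31  8.08]
93 False 94.2 [ 1.05 -1.77  9.17]
91 False 92.27 [ 1.99 -1.68  9.02]
89 False 90.35 [ 1.38 -1.74 10.64]
87 False 89.07 [ 0.31 -2.27 15.04]
t 10.97 pos [598.9 121.  103.1] F [-1.000e-02 -3.240e+00  1.646e+01] g -0.1
```

View pics/p1.png

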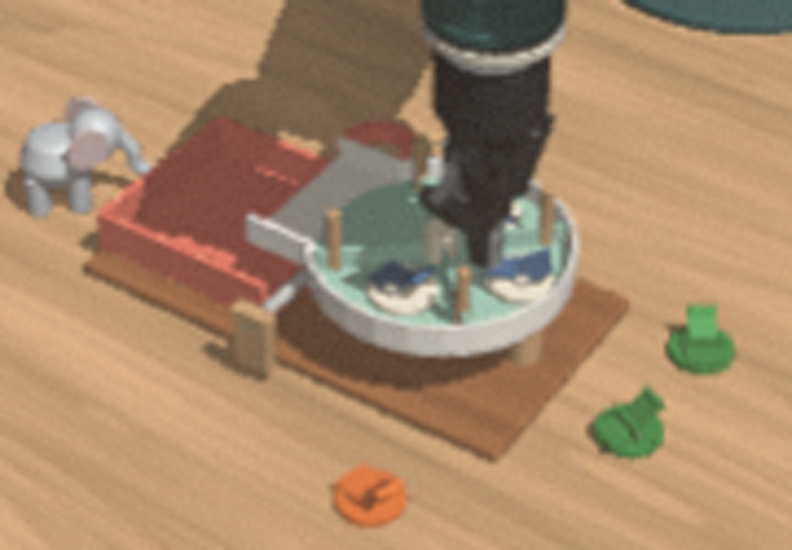

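The jaw is gaping, at about 11 N and into the start of the hard stop. I'll press slightly deeper to be sure, then go on to the farthest clip.

Run:
```python
from press import *
p=manip.read_state()["position"]; 
print(manip.servo_line([597.7,121.2,14+85.5],rate=20,f_stop=15)); manip.hold(.1); st()
manip.servo_line([p[0],p[1],150],rate=120)
press(2)
im=optics.capture("scene"); cv2.imwrite("pics/p2.png",cv2.cvtColor(cv2.resize(im[165:290,175:355],None,fx=4.4,fy=4.4,interpolation=cv2.INTER_CUBIC),cv2.COLOR_RGB2BGR))
st()
```

```text
False
t 11.32 pos [599.3 120.8 102.7] F [-1.11 -5.52 24.3 ] g 0.1
target [641.44775503 106.26541082]
t 12.88 pos [641.7 106.4 118.9] F [-1.15  0.8   0.63] g 0.1
99 False 99.02 [ 1.04 -1.14 -1.08]
97 False 97.05 [ 1.04 -1.15  0.25]
95 False 94.95 [ 0.45 -1.84  0.84]
93 False 92.97 [ 1.69 -1.32  1.51]
91 False 90.98 [ 1.4  -1.06  1.9 ]
89 False 89.26 [2.57 0.27 4.46]
87 False 88.46 [ 1.14  0.09 11.86]
t 15.53 pos [642.2 106.5 102.4] F [-0.04  1.65 12.94] g 0.1
```

View pics/p2.png

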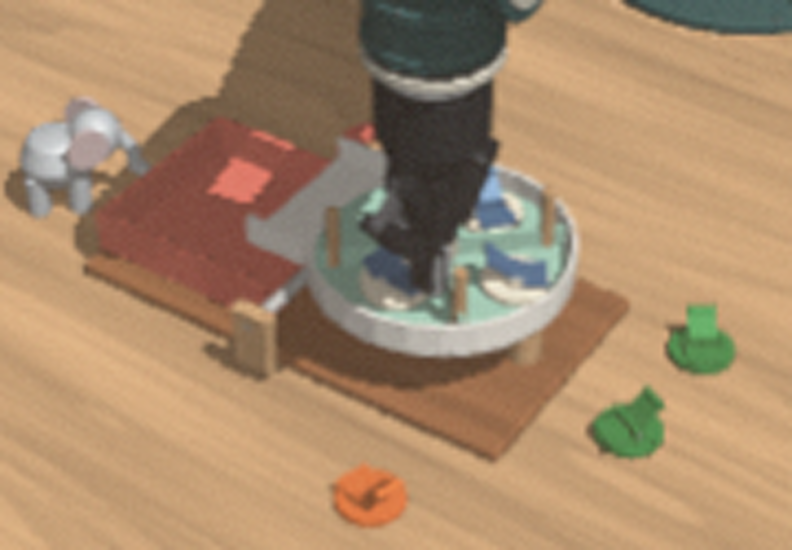

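The farthest clip is the weak one: about 1.9 N near full opening, then a hard stop. I'll turn the wheel by −90° by pushing peg 3 from the empty compartment.

```bash
cat >> h.py <<'E'
C=np.load("cradle.npy")
def snap(n,tag,box=(155,140,335,265),s=4.4):
    im=optics.capture(n); cv2.imwrite(f"pics/{tag}_full.png",cv2.cvtColor(im,cv2.COLOR_RGB2BGR))
    cv2.imwrite(f"pics/{tag}.png",cv2.cvtColor(cv2.resize(im[box[1]:box[3],box[0]:box[2]],None,fx=s,fy=s,interpolation=cv2.INTER_CUBIC),cv2.COLOR_RGB2BGR))
def wp(phi,off,tip,r=75):
    """finger centre 'off' mm CCW of a peg at cradle angle phi; tool y = -radial"""
    u=np.array([np.cos(phi),np.sin(phi)]); t=np.array([-u[1],u[0]])
    q=r*u+off*t
    P=c2w(C,[[q[0],q[1],tip+14]])[0]
    a=C[2]+phi; y=-np.array([np.cos(a),np.sin(a),0]); x=np.array([0,0,-1.]); 
    return P,np.c_[x,y,np.cross(x,y)]
E
cat > turn.py <<'E'
from h import *
d=np.radians
p=manip.read_state()["position"]
print(manip.servo_line([p[0],p[1],14+86.3],rate=20,f_stop=15)); manip.hold(.1); st()
manip.servo_line([p[0],p[1],155],rate=150)
P,R=wp(d(-45),30,140); manip.move_ptp(P,R)
snap("scene","t0s",(175,165,355,290))
P,R=wp(d(-45),30,97); manip.servo_line(P,R,rate=120,f_stop=10); manip.hold(.1); st()
P,R=wp(d(-45),18,97); manip.servo_line(P,R,rate=60,f_stop=10); st()
for a in range(-55,-136,-10):
    P,R=wp(d(a),16,97); h=manip.servo_line(P,R,rate=70,f_stop=12); print(a,h,F())
    if h: break
st()
snap("top","t1"); snap("scene","t1s",(175,165,355,290))
E
python3 turn.py
```

```text
False
t 15.88 pos [642.5 106.6 100.8] F [0.58 0.98 2.39] g -0.1
t 18.0 pos [561.8   4.4 111.9] F [-0.73  0.4  -0.14] g -0.4
t 18.35 pos [552.3  12.7 111.4] F [0.13 0.22 0.  ] g 0.3
-55 False [ 0.75 -0.19 -0.24]
-65 False [ 0.48 -0.19 -0.44]
-75 False [ 0.36 -0.43 -0.45]
-85 False [-0.9  -0.18 -0.23]
-95 False [ 0.37  1.13 -0.67]
-105 False [0.15 0.57 0.48]
-115 False [0.01 0.53 0.13]
-125 False [ 0.   -0.72 -0.23]
-135 False [ 0.56  0.78 -0.37]
t 21.45 pos [523.2 118.2 110.9] F [ 0.56  0.78 -0.37] g 0.3
```

View pics/t1.png

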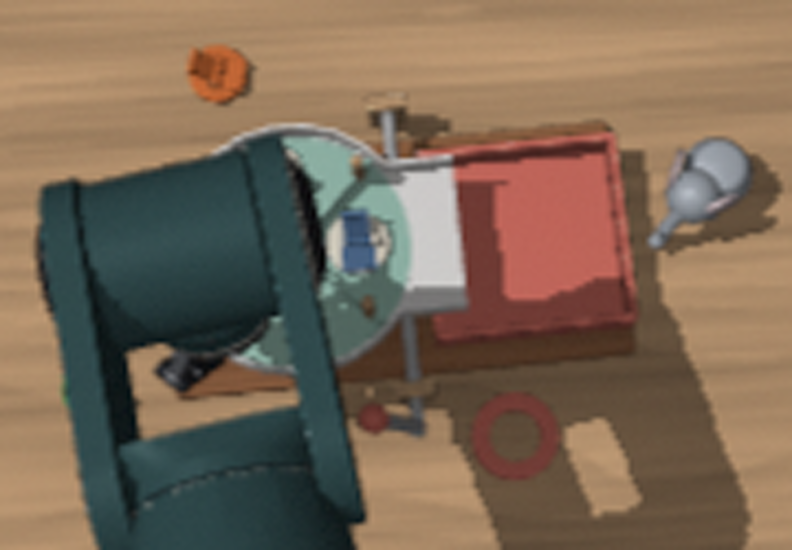

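View pics/t1s.png

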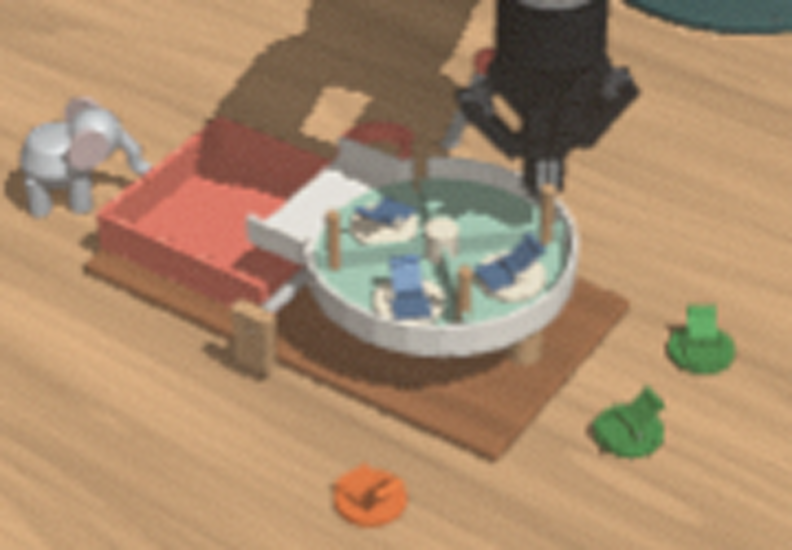

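Run:
```python
import cv2
a=cv2.imread("pics/t1s_full.png")[198:248,240:310]; b=cv2.imread("pics/t0s_full.png")[198:248,240:310]; c=cv2.imread("pics/t1_full.png")[180:225,210:270]
f=lambda x:cv2.resize(x,(400,290),interpolation=cv2.INTER_CUBIC)
cv2.imwrite("pics/cmp.png",cv2.vconcat([cv2.hconcat([f(b),f(a)]),cv2.hconcat([f(c),f(c)])]))
```

```text
(no output)
```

View pics/cmp.png

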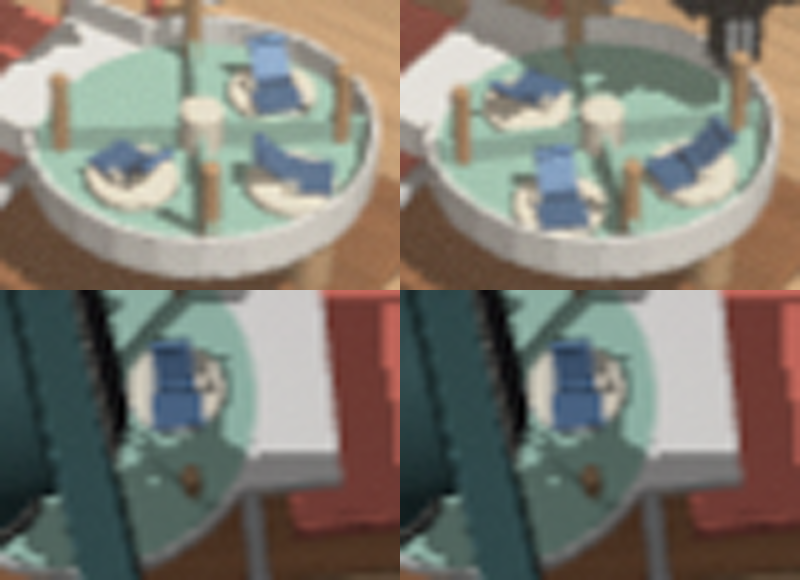

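The wheel now stands at −90°: the peg tops have landed on the old peg positions, and the weak clip is at the spout in the top picture, near (236,195). Next I tip the pan with the handle.

```bash
cat > tip.py <<'E'
from h import *
d=np.radians
P,R=wp(d(-135),24,97); manip.servo_line(P,R,rate=80)
P2=P.copy(); P2[2]=200; manip.servo_line(P2,R,rate=200)
a=C[2]; y=np.array([-np.sin(a),np.cos(a),0]); x=np.array([0,0,-1.]); RH=np.c_[x,y,np.cross(x,y)]
def H(cx,tip,cy=-142): return c2w(C,[[cx,cy,tip+14]])[0]
manip.move_ptp(H(10,175),RH)
manip.servo_line(H(10,122),rate=150,f_stop=10); manip.hold(.1); st(); f0=np.array(manip.read_state()["ft_force"])
snap("scene","h0s",(175,165,355,290))
for cx in (26,35,45,55,65,75,85,92):
    h=manip.servo_line(H(cx,122),rate=50,f_stop=20); print(cx,h,np.round(np.array(manip.read_state()["ft_force"])-f0,1))
    if h: break
manip.hold(.5); st()
snap("top","h1"); snap("scene","h1s",(175,165,355,290))
E
python3 tip.py
```

```text
t 23.83 pos [448.8  63.4 137.2] F [ 0.77  0.65 -0.65] g -0.4
26 False [-0.8 -0.9  0.2]
35 False [0.4 5.9 3.4]
45 False [1.4 5.1 4.4]
55 False [0.8 4.8 4.7]
65 False [-0.1  3.4  3. ]
75 False [0.4 2.7 2.5]
85 False [-1.2  3.3 -1.8]
92 False [-2.6  3.  -1.3]
t 27.23 pos [452.1 -18.6 136. ] F [-2.19  4.16 -2.86] g -0.2
```

View pics/h1s.png

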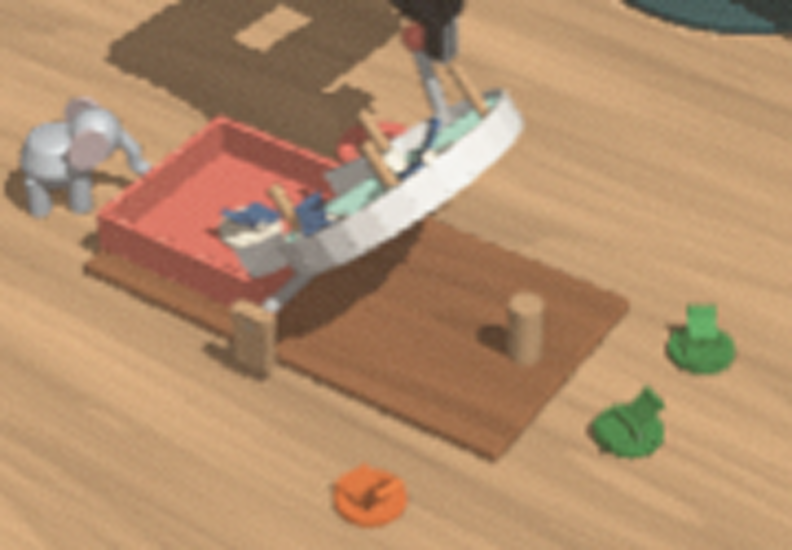

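View pics/h1.png

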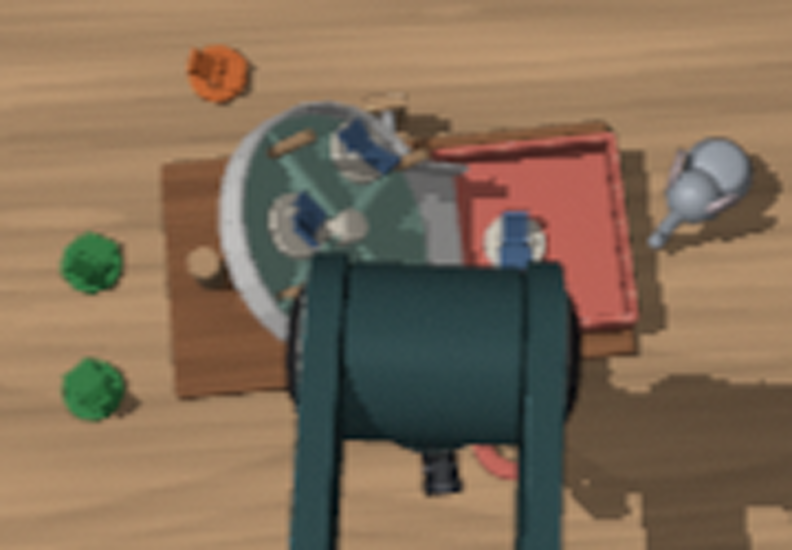

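The weak clip has left the spout and the two good clips have stayed in the wheel. I'll check once more, then let the pan back down.

Run:
```python
from h import *
a=C[2]; 
def H(cx,tip,cy=-142): return c2w(C,[[cx,cy,tip+14]])[0]
manip.servo_line(H(95,122),rate=40,f_stop=20)
manip.hold(.6); snap("scene","h2s",(175,165,355,290)); st()
manip.servo_line(H(8,122),rate=35); manip.hold(.3)
manip.servo_line(H(-5,190),rate=150)
st()
P=H(-60,260,-150); manip.servo_line(H(-20,260,-142),rate=200)
s=manip.read_state(); j=np.array(s["joints"]); j[0]+=0.9; manip.move_j(j)
manip.hold(.5); snap("scene","e1s",(175,165,355,290)); snap("top","e1"); st()
```

```text
t 28.23 pos [452.3 -21.7 136. ] F [-0.79  4.52 -1.25] g -0.0
t 31.77 pos [447.3  78.2 203.2] F [-0.89 -0.08 -0.43] g -0.1
t 34.35 pos [204.7 407.9 273.3] F [-0.39  0.45  0.15] g 0.2
```

View pics/e1s.png

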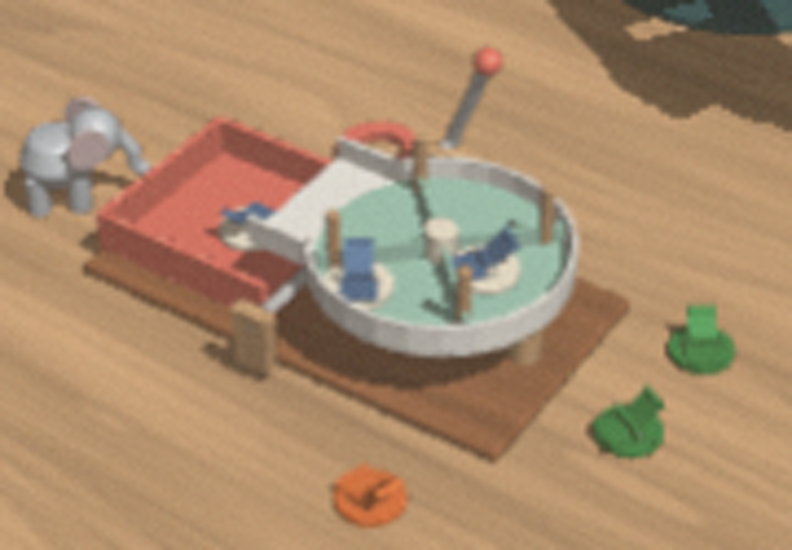

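View pics/e1.png

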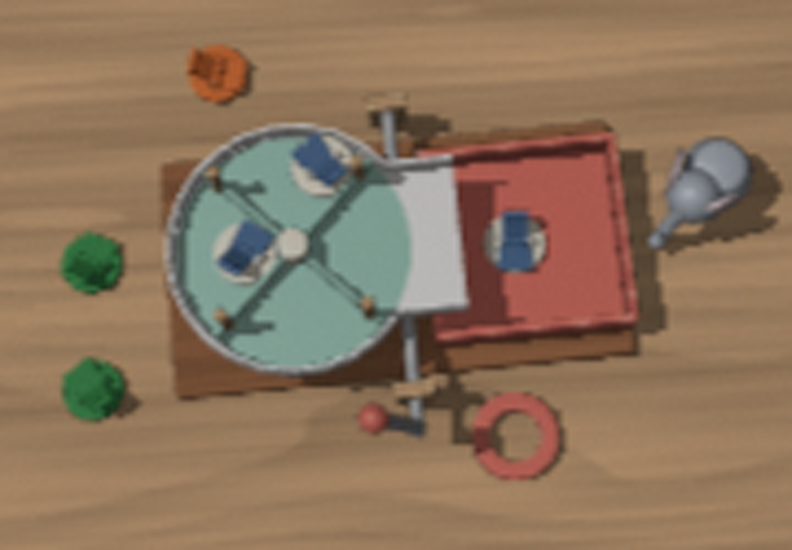

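View pics/e1_full.png

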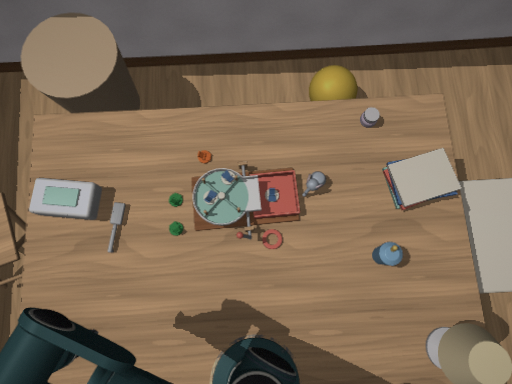

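The last pictures show the weak clip flat in the tray at top-view pixel (272,194). The two good clips are in the wheel at (228,177) and (210,196), the pan is level and the bystanders are where they were. I'm handing in.

Run:
```python
from bench import manip
manip.close_job(); print("closed")
```

```text
the job is handed in; nothing more can be done
closed
```

The weak clip was the farthest one, and it now lies flat in the coral reject tray; I handed the job in at about 34 s of the 72 s.

- **Pressing:** I pressed the near clip, then the one opposite the spout, then the farthest, each to its hard stop. The first two took about 6–8 N to start and about 11 N at full opening. The farthest took only about 2 N before its stop.
- **Turning and tipping:** I turned the wheel −90° by peg 3, tipped the pan to about 0.75 rad with the handle, and lowered it slowly.
- **Last pictures:** The pan is level, with the handle ball back at its start pixel. Both good clips are still in the wheel, though they slid within their compartments. By eye the cup, elephant, teether and hairbrush have not moved, nor have the green and orange look-alikes. The arm is clear of everything.
- **One reading that disagreed:** An extra push on the farthest clip after its 12 N stop read only 2.4 N, about 1.7 mm lower. The finger probably slipped on the tail. The clip lay flat and looked undamaged afterwards.

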